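# Unweight a glaze test tile and show it label end up

## Robot

A 7-joint arm with a two-finger parallel gripper is mounted at the origin on the work surface. World frame = base frame: x ahead of the robot, y to its left, z up, the work surface at z = 0. Lengths are in m, angles in rad, forces in N, time in s.
With the tool pointing down it reaches from about 0.35 to 0.9 m from the base axis. Payload 19.9 kg.
Tool frame: the origin (TCP) lies on the centre line of the jaws, within the pads' length; the fingertips stand 11 mm ahead of it and the grasp point (between the pads) lies 8 mm behind it; z points along the fingers, y is the line along which they close (so a half turn about z gives the same grasp; the last joint's range is limited). The gripper opens to 94 mm and grips with 3 to 60 N. Pads are 16 mm wide; open, the fingers measure 119 mm over their backs; the gripper's body (75 mm by 177 mm) begins 78 mm behind the grasp point.
Start: joints at [-1.21, 0.417, -0.01, 1.614, 0.005, 1.111, -0.053], TCP at [0.244, 0.575, 0.216] pointing down, gripper open.
Joint ranges: [-2.81, 2.81], [-0.39, 2.02], [-1.27, 1.25], [0.06, 2.57], [-1.19, 4.33], [0.19, 2], [-2.82, 2.82]. Speed limits (rad/s): [1.89, 1.89, 2.39, 2.39, 3.01, 3.01, 3.01].

## Interface

Orientations are given as a unit quaternion [w, x, y, z].
In Python, from rig import * gives the robot as it stands.
- The arm moves only by the tool apply_moves, never from a script. Its argument "targets" is a list of rows, each a list of 3 entries, a list of its own where there are three numbers: the turn, a rotation vector about the tool's x, y, z in rad, then the shift along the tool's x, y, z in cm, then the finger opening in cm, from 0 to 9.4. A call has 1 to 8 rows; each row is the pose to reach, as a shift and turn from the pose commanded when the call began, along the tool's axes at that moment; what a row does not reach only later rows make up. A row lasts 1/12 s, in which the tool goes at most 41.7 mm and 7.16 degrees, less where a joint would pass 70% of its speed; a pose out of reach is approached as far as the arm can. A call with a gripper value outside its range is refused whole. The fingers move at their own pace and stop on an object; "squeeze" is the grip in N (left out, the last holds). Time passes only in rows, so rows that repeat a pose let the fingers close. It gives the time, the measured TCP pose, the force, the opening and the grip force at its end, in the units of the state.
- read_state(): the state, without advancing time (a new reading comes with each control period).
- snapshot(name): name is "scene" or "top" or "wrist"; returns the picture (384x512x3 uint8, red, green, blue); there is no depth.
- camera_info(name): a dict with "intrinsics" (3x3 intrinsics, pixels), "view" (4x4, takes a point from world to camera coordinates). Camera axes: x right, y down, z forward; pixel columns grow to the right and rows downward; lengths in m; the calibration is good to about 2 mm. A picture is of the moment at which its call begins: read the wrist's pose just before it. camera_info takes no time and is no camera call; for the wrist camera it gives the pose at the moment of the call.
- sign_off(): hands the job in; it is judged then, once.
Trained networks look in the newest picture that a camera, given by its name, has taken for a name from the list of things; names that differ only in an ending like _2 or _b are one class to them, and where a whole thing is asked for, a point or a joint stands for the part that bears it (a point fixed in the world has none). Each returns a list of dicts, best first, with "conf" (0 to 1); they miss things now and then, are a little off and sometimes report something else, mostly with a low value. They report only what shows in the picture. A call takes as long as a camera call. They do not tell look-alikes from the thing itself.
- cut_out(camera, query): "pixels" (384x512 bool, what is visible of it) and "extent" ([left, top, right, bottom] in pixels, round what is visible of it).
The state is a dict: "time_s": time; "joints": joint angles; "qvel": joint speeds; "tau": joint torques, N m; "ee_pos": TCP position; "ee_rot": TCP orientation; "wrist_force": force on the tool from outside, world axes, zero at the start; "wrist_torque": the same for the moment, N m; "finger_gap": opening from 0.0 (shut) to 1.0 (fully open); "grip_force": force on a finger pad.
Only numpy, scipy, OpenCV 4.12 (cv2) and the standard library are available. Lean on these libraries where they do the work, as an engineer would, in place of code of your own. Each camera call takes 0.05 s, during which the arm holds its last target. There are 200 camera calls.

## Task

Take the red-capped jar off the glaze test tile, stand it centrally over the gap between the two white-capped jars on the plywood board, and let it go. Then pick up the tile, find its label end by the small corner notch, and hold it upright, notched end on top, a few centimetres above the middle of the banding wheel without touching the wheel. Finish still holding it there, never drop it, and leave everything else alone.

Things in the scene. Friction and masses are not known exactly. Their poses are not given: they have to be found in the camera images.
- tile: ceramic test tile, 110 x 45 x 9 mm, about 90 g, dark green with a pale bare band 24 mm wide at each end; starts flat on the rest, in any direction, overhanging its post by 10 mm at the long sides. A 12 x 12 mm square notch in one corner marks the label end. Origin: centre of the underside; +x: along the length to the notched end (notch in the +x +y corner); y: width; z: thickness
- tile_center (a point): centre of the tile (4.5 mm above the origin), axes as the tile
- notched_end (a point): middle of the notched end, 55 mm from the tile's centre
- plain_end (a point): middle of the end without notch, 55 mm from the tile's centre
- rest: fixed wooden rest: foot 130 x 75 x 8 mm with a post 66 x 24 mm on it whose top, which carries the tile, is 40 mm above the table; origin at the centre of the underside, x along its length
- jar_top: rust-coloured jar with a red cap, a closed cylinder 50 mm across and 60 mm tall with flat top and bottom, about 0.22 kg; starts standing on the middle of the tile; origin at the centre of its underside, z up
- jar_a: olive jar with white cap, loose, 50 mm across and 60 mm tall, flat top; stands on the board beside jar_b, centres about 54 mm apart; origin at the centre of its underside
- jar_b: dark grey jar with white cap, otherwise as jar_a
- board: fixed plywood board under the two jars, 170 x 100 x 12 mm; origin at the centre of its underside
- wheel: fixed low banding wheel (turntable, it does not turn here): grey metal disc 160 mm across on a foot, top 55 mm above the table; origin at the centre of its underside, z up
- wheel_top (a point): centre of the wheel's top face
- mug: bystander, to be left alone: blue mug with one handle, 76 mm across, 85 mm tall; origin at its underside
- bowl: bystander, to be left alone: clay-coloured bowl, 100 mm across, 45 mm tall; origin at its underside
- spare_tile: bystander, to be left alone: decoy tile, 110 x 45 x 9 mm like the test tile but with no notch, flat on the table; origin at its underside
- rib: bystander, to be left alone: dark wooden rib (scraper), 90 x 45 x 8 mm, flat on the table; origin at its underside
- stick: bystander, to be left alone: pale wooden modelling stick, 140 x 14 x 8 mm, flat on the table; origin at its underside
- stock_jar: bystander, to be left alone: jar of the same size as the others (50 x 60 mm), tan with a white cap, standing alone; origin at its underside
- prop: bystander, to be left alone: pale round kiln prop, 32 mm across, 50 mm tall, standing; origin at its underside
There are look-alikes about, which are no part of the job. Several things have the shape of the jar_top; the one meant has the colours described above.

How it is judged:
On the way, in this order (a step that is already met when the one before it is completed fails the run):
1. the red-capped jar stands on the two white-capped jars, over their gap, let go (horizontal distance between jar_top and jar_a below 0.037 m and horizontal distance between jar_top and jar_b below 0.037 m and height (world z) of jar_top between 0.066 and 0.078 m and angle between each of jar_top, jar_a, jar_b's own z axis and vertical below 0.12 rad and linear speed of jar_top below 0.02 m/s and contact force between jar_top and the fingers below 0.1 N), for 0.3 s.
2. the tile is lifted off the rest in the gripper (height (world z) of tile_center above 0.065 m and contact force between tile and the fingers above 1 N), for 0.1 s.
At the end, for the whole second after the job is handed in: Red-capped jar released, upright on both white-capped jars, axis within 37 mm of each; tile gripped, still, within 25 degrees of plumb, notched end up, centre within 50 mm of the wheel axis, plain end 5 to 105 mm above the wheel, which it does not touch (all of step 1 and angle between tile's own x axis and vertical below 0.44 rad and z of notched_end in the frame of wheel above 0.14 m and z of plain_end in the frame of wheel between 0.06 and 0.16 m and horizontal distance between tile_center and wheel_top below 0.05 m and contact force between tile and the fingers above 1 N and contact force between tile and wheel below 0.1 N and linear speed of tile below 0.03 m/s and angular speed of tile below 0.3 rad/s); the arm keeps its last pose, push and grip.
It fails at once if a bystander is moved by more than 30 mm (distance of any of mug, bowl, spare_tile, rib, stick, stock_jar, prop from where it was at the start of the episode above 0.03 m).
It fails at once if the tile falls to the table (height (world z) of tile_center below 0.025 m).
It fails at once if a white-capped jar is knocked over (angle between any of jar_a, jar_b's own z axis and vertical above 0.5 rad).
It also fails if it takes over 72 s, if anything falls off the work surface, if the arm or the gripper's body presses on something with over 40 N, if the wrist force passes 120 N, or if a joint passes its speed limit or range.

## Working session

There is one attempt and no reset: what is moved stays moved. The work goes in short steps, Python scripts to look and compute and a tool call to move; the robot and the scene stay as the last step left them, time stands still between calls to the robot, and variables do not carry over. Pictures are saved under pics/ and viewed, at most 10 in all, crops included, and the job is handed in when it is done.

Besides the shell and the picture viewer there is one more tool, called after ">>>" as a command line: name --argument value ..., lists and objects as JSON in quotes. apply_moves: Moves the arm, as the interface text tells. Its arguments: {"type":"object","properties":{"targets":{"type":"array","items":{"type":"array"}},"squeeze":{"type":"number"}},"required":["targets"]}

```bash
ls; mkdir -p pics; python3 - <<'E'
from rig import *
import cv2,numpy as np
print(read_state())
a=snapshot("scene");b=snapshot("top")
cv2.imwrite("pics/scene.png",a[...,::-1]);cv2.imwrite("pics/top.png",b[...,::-1])
for n in("scene","top","wrist"):
    c=camera_info(n);print(n,np.round(c["intrinsics"],1).tolist(),np.round(c["view"],4).tolist())
for q in "tile rest jar_top jar_a board wheel mug bowl spare_tile stock_jar prop".split():
    for cam in ("scene","top"):
        print(q,cam,[(round(r["conf"],2),[int(v) for v in r["extent"]]) for r in cut_out(cam,q)][:6])
E
```

```text
pics
{'time_s': 0.0, 'joints': array([-1.21050458,  0.41794813, -0.0102859 ,  1.61419115,  0.00472978,
        1.11073794, -0.05299242]), 'qvel': array([-0.00093579, -0.00075899, -0.0012779 ,  0.00076146,  0.00097842,
       -0.00195579,  0.00166516]), 'tau': array([-9.75620896e-04, -8.51249599e+01,  6.38325121e-01, -4.26012146e+01,
       -4.88691463e-02,  1.84067449e-02,  3.00954716e-04]), 'ee_pos': array([0.24429616, 0.57485875, 0.21583438]), 'ee_rot': array([-6.29546826e-05,  1.99540608e-01,  9.79889355e-01, -6.27882211e-04]), 'wrist_force': array([-0.05261986, -0.15307394,  0.27874936]), 'wrist_torque': array([-0.03281728,  0.01109806,  0.00124216]), 'grip_force': 0.0, 'finger_gap': 1.002070895544072}
scene [[454.8, 0.0, 256.4], [0.0, 454.8, 182.5], [0.0, 0.0, 1.0]] [[0.5803, 0.8144, 0.0008, -0.3685], [0.6805, -0.4844, -0.5498, -0.3577], [-0.4474, 0.3196, -0.8353, 1.4797], [0.0, 0.0, 0.0, 1.0]]
top [[429.6, 0.0, 253.2], [0.0, 429.6, 196.7], [0.0, 0.0, 1.0]] [[-0.0153, -0.9999, -0.0048, 0.0519], [-0.9854, 0.0159, -0.1694, 0.5848], [0.1695, 0.0021, -0.9855, 1.0359], [0.0, 0.0, 0.0
[... 736 characters left out ...]
, [196, 160, 263, 209])]
board top [(0.78, [243, 187, 306, 261])]
wheel scene [(0.88, [123, 210, 189, 269]), (0.42, [252, 214, 294, 241])]
wheel top [(0.56, [340, 165, 404, 225])]
mug scene [(0.71, [209, 160, 228, 185]), (0.59, [313, 189, 356, 232])]
mug top [(0.72, [191, 112, 235, 151])]
bowl scene [(0.86, [214, 250, 258, 292])]
bowl top [(0.63, [305, 115, 342, 148])]
spare_tile scene [(0.61, [247, 214, 296, 241]), (0.17, [305, 126, 349, 144])]
spare_tile top [(0.96, [248, 142, 291, 168]), (0.43, [137, 190, 165, 212])]
stock_jar scene []
stock_jar top [(0.57, [100, 148, 123, 172])]
prop scene [(0.72, [160, 167, 175, 185])]
prop top [(0.74, [322, 255, 332, 267]), (0.5, [306, 119, 343, 152])]
```

```bash
python3 - <<'E'
import cv2,numpy as np
a=cv2.imread("pics/scene.png")[90:300,110:380];b=cv2.imread("pics/top.png")[95:275,80:420]
cv2.imwrite("pics/s2.png",cv2.resize(a,None,fx=2.8,fy=2.8,interpolation=2));cv2.imwrite("pics/t2.png",cv2.resize(b,None,fx=2.3,fy=2.3,interpolation=2))
E
```

```text
(no output)
```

View pics/s2.png

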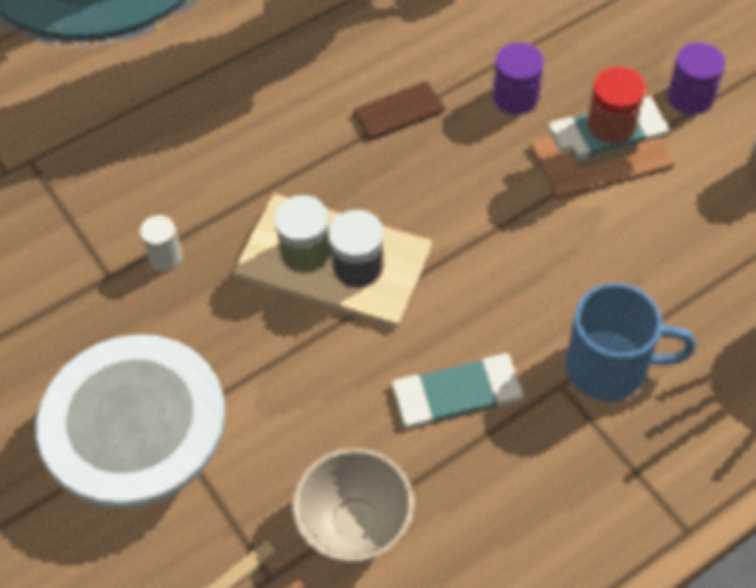

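View pics/t2.png

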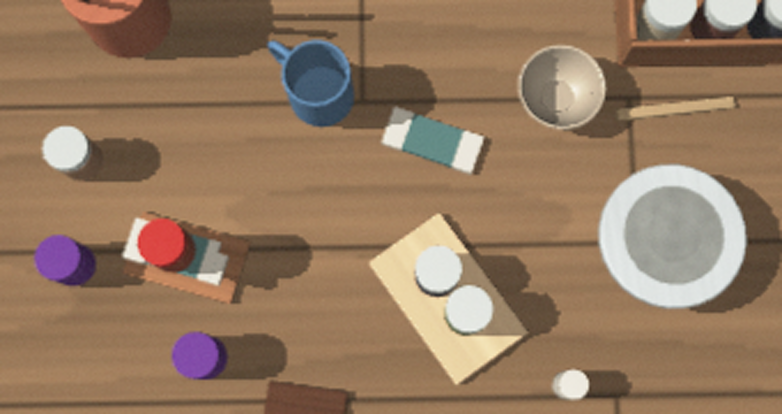

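The jar meant is the red cap on rust at top-view (151,201), on the green tile and wooden rest. The look-alikes are purple jars at (108,208) and (166,250), and a white-capped tan jar at (109,160). The white-capped pair is at (270,212) and (284,229) on the board, and the wheel is at (372,197). Next I measure them.

```bash
cat > h.py <<'E'
import cv2,numpy as np
from scipy.spatial.transform import Rotation as R
def Rq(q): return R.from_quat([q[1],q[2],q[3],q[0]]).as_matrix()
def plane(uv,z,info):
    K=np.array(info["intrinsics"]);V=np.array(info["view"]);Rc=V[:3,:3];o=-Rc.T@V[:3,3]
    uv=np.atleast_2d(uv).astype(float)
    d=np.c_[uv,np.ones(len(uv))]@np.linalg.inv(K).T@Rc
    return o+d*((z-o[2])/d[:,2])[:,None]
def proj(p,info):
    K=np.array(info["intrinsics"]);V=np.array(info["view"])
    c=np.atleast_2d(p)@V[:3,:3].T+V[:3,3];u=c@K.T;return u[:,:2]/u[:,2:]
def blobs(m,amin=40):
    n,l,s,c=cv2.connectedComponentsWithStats(m.astype(np.uint8));return [(s[i,4],l==i) for i in range(1,n) if s[i,4]>=amin]
def circ(m,z,info):   # circle fit of mask contour mapped to plane z
    c=max(cv2.findContours(m.astype(np.uint8),cv2.RETR_EXTERNAL,cv2.CHAIN_APPROX_NONE)[0],key=len)[:,0]
    p=plane(c,z,info)[:,:2].astype(np.float32);r=cv2.fitEllipse(p);return r
E
python3 - <<'E'
from rig import *
from h import *
for cam in("scene","top"):
    I=cv2.cvtColor(cv2.imread(f"pics/{cam}.png"),cv2.COLOR_BGR2HSV).astype(int);H,S,Vv=I[...,0],I[...,1],I[...,2];info=camera_info(cam)
    red=((H<6)|(H>174))&(S>190)&(Vv>175)
    white=(S<45)&(Vv>170)
    pur=(H>130)&(H<150)&(S>100)
    for n,m,z,a in(("red",red,.109,60),("white",white,.072,60),("wheelw",white,.055,1000),("purple",pur,.06,60)):
        for s,b in blobs(m,a):
            if s>6000: continue
            r=circ(b,z,info);ys,xs=np.where(b);print(cam,n,s,(int(xs.mean()),int(ys.mean())),np.round(r[0],3),np.round(r[1],3))
    # rest
info=camera_info("top")
for q,z in(("tile",.049),("rest",.008),("board",.012),("wheel",.055)):
    m=cut_out("top",q)[0]["pixels"];c=max(cv2.findContours(m.astype(np.uint8),0,1)[0],key=len)[:,0]
    r=cv2.minAreaRect(plane(c,z,info)[:,:2].astype(np.float32));print(q,np.round(r[0],3),np.round(r[1],3),round(r[2],1))
E
```

```text
scene white 306 (441, 24) [0.445 0.886] [0.049 0.134]
scene white 647 (494, 63) [0.667 0.874] [0.071 0.169]
scene white 128 (470, 98) [0.723 0.7  ] [0.037 0.051]
scene white 93 (342, 132) [0.603 0.313] [0.024 0.046]
scene white 206 (389, 138) [0.695 0.402] [0.046 0.048]
scene white 495 (227, 169) [ 0.524 -0.015] [0.048 0.115]
scene white 95 (166, 171) [ 0.438 -0.147] [0.028 0.03 ]
scene white 2443 (156, 238) [ 0.591 -0.259] [0.153 0.156]
scene white 103 (287, 222) [0.738 0.018] [0.023 0.035]
scene white 171 (257, 232) [ 0.717 -0.057] [0.026 0.048]
scene white 73 (152, 247) [ 0.608 -0.277] [0.017 0.033]
scene white 542 (209, 324) [ 0.836 -0.265] [0.053 0.054]
scene white 157 (322, 326) [ 0.978 -0.07 ] [0.007 0.135]
scene white 669 (335, 347) [ 1.027 -0.078] [0.032 0.14 ]
scene white 579 (181, 343) [ 0.836 -0.333] [0.053 0.054]
scene white 600 (226, 351) [ 0.902 -0.265] [0.053 0.054]
scene white 624 (152, 363) [ 0.836 -0.4  ] [0.053 0.054]
scene white 606 (198, 371) [ 0.901 -0.332] [0.05  0.055]
scene white 303 (123, 377) [ 0.826 -0.46 ] [0.025 0.058]
scene white 88 (170, 381) [ 0.885 
[... 1470 characters left out ...]
p white 1715 (371, 197) [ 0.577 -0.25 ] [0.153 0.155]
top white 84 (137, 200) [0.579 0.324] [0.024 0.045]
top white 325 (270, 211) [0.545 0.002] [0.048 0.048]
top white 331 (283, 228) [ 0.501 -0.03 ] [0.048 0.048]
top white 153 (328, 261) [ 0.42  -0.135] [0.028 0.035]
top wheelw 4537 (366, 42) [ 1.001 -0.265] [0.147 0.416]
top wheelw 1185 (24, 55) [0.981 0.651] [0.113 0.154]
top wheelw 1715 (371, 197) [ 0.579 -0.255] [0.156 0.158]
top purple 413 (107, 207) [0.561 0.407] [0.047 0.066]
top purple 368 (166, 249) [0.456 0.259] [0.046 0.056]
tile [0.561 0.254] [0.046 0.045] 70.6
rest [0.571 0.284] [0.13  0.077] 72.5
board [ 0.52  -0.012] [0.172 0.102] 34.9
wheel [ 0.58  -0.256] [0.156 0.159] 87.1
```

```bash
python3 - <<'E'
from rig import *
from h import *
for cam in("scene","top"):
    I=cv2.cvtColor(cv2.imread(f"pics/{cam}.png"),cv2.COLOR_BGR2HSV).astype(int);H,S,Vv=I[...,0],I[...,1],I[...,2];info=camera_info(cam)
    red=((H<4)|(H>175))&(S>180)&(Vv>150)
    for s,b in blobs(red,40):
        r=circ(b,.109,info);ys,xs=np.where(b);print(cam,s,(int(xs.mean()),int(ys.mean())),np.round(r[0],3),np.round(r[1],3),np.round(plane(np.c_[xs,ys].mean(0),.109,info),3))
b=cv2.imread("pics/top.png")[180:240,95:195];a=cv2.imread("pics/scene.png")[95:175,280:380]
w=snapshot("wrist")[...,::-1]
cv2.imwrite("pics/c1.png",np.vstack([np.hstack([cv2.resize(b,(400,240),interpolation=2),cv2.resize(a,(300,240),interpolation=2)]),cv2.resize(w,(466,350))[:, :466].copy() if 0 else cv2.copyMakeBorder(cv2.resize(w,(466,350)),0,0,0,234,0)]))
E
```

```text
scene 164 (330, 120) [0.575 0.287] [0.041 0.043] [[0.575 0.287 0.109]]
```

View pics/c1.png

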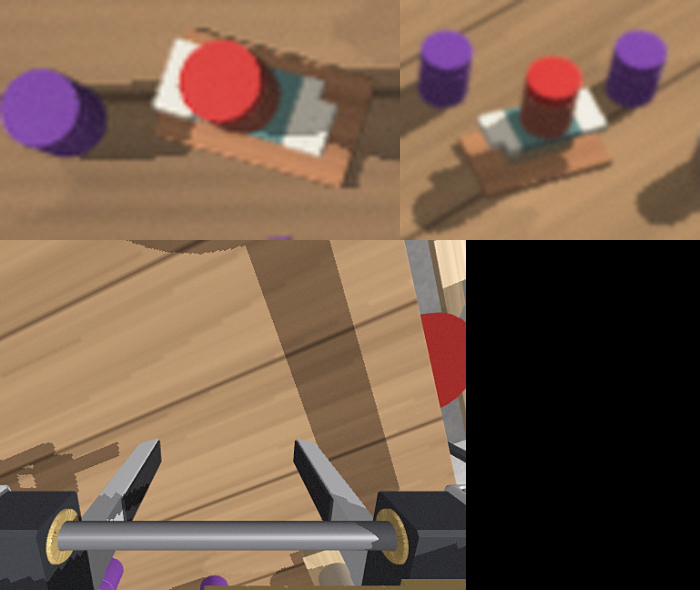

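```bash
cat >> h.py <<'E'
import json
def delta(st,p,Rt=None):
    Rc=Rq(st["ee_rot"]);d=Rc.T@(np.array(p)-st["ee_pos"])*100
    rv=np.zeros(3) if Rt is None else R.from_matrix(Rc.T@Rt).as_rotvec()
    print("t",round(st["time_s"],2),"turn",np.round(rv,3).tolist(),"cm",np.round(d,2).tolist())
def log(st):
    open("log.jsonl","a").write(json.dumps({k:np.array(st[k]).tolist() for k in("joints","ee_pos","ee_rot")})+"\n")
E
python3 - <<'E'
from rig import *
from h import *
s=read_state();log(s);print(np.round(Rq(s["ee_rot"]),3).tolist())
delta(s,[.574,.286,.2])
E
```

```text
[[-0.92, 0.391, -0.0], [0.391, 0.92, -0.0], [-0.0, -0.0, -1.0]]
t 1.45 turn [0.0, 0.0, 0.0] cm [-41.64, -13.73, 1.64]
```

>>> apply_moves --targets '[[[0,0,0],[-38,-12.5,1],9.4],[[0,0,0],[-38,-12.5,1],9.4],[[0,0,0],[-38,-12.5,1],9.4],[[0,0,0],[-38,-12.5,1],9.4],[[0,0,0],[-38,-12.5,1],9.4],[[0,0,0],[-38,-12.5,1],9.4],[[0,0,0],[-38,-12.5,1],9.4],[[0,0,0],[-38,-12.5,1],9.4]]' --squeeze 25

```text
time_s: 2.12
ee_pos: [0.4963, 0.354, 0.2083]
ee_rot: [0.0, 0.199, 0.98, 0.0]
wrist_force: [0.8, 1.5, 0.3]
finger_gap: 1.0
grip_force: 0.0
```

>>> apply_moves --targets '[[[0,0,0],[-5,-2,0.5],9.4],[[0,0,0],[-8,-2.5,0.5],9.4],[[0,0,0],[-8,-2.5,0.5],9.4],[[0,0,0],[-8,-2.5,0.5],9.4]]'

```text
time_s: 2.45
ee_pos: [0.5606, 0.2989, 0.2028]
ee_rot: [0.0, 0.202, 0.979, -0.0]
wrist_force: [-1.0, 0.5, -0.2]
finger_gap: 0.998
grip_force: 0.0
```

```bash
python3 - <<'E'
from rig import *
from h import *
s=read_state();log(s);print(s["ee_pos"],np.round(s["joints"],3))
delta(s,[.574,.286,.2])
w=snapshot("wrist")[...,::-1];cv2.imwrite("pics/w1.png",w)
I=cv2.cvtColor(w,cv2.COLOR_BGR2HSV).astype(int);H,S,V=I[...,0],I[...,1],I[...,2];info=camera_info("wrist")
for q in blobs(((H<4)|(H>175))&(S>170)&(V>140),200):
    r=circ(q[1],.109,info);print(q[0],np.round(r[0],3),np.round(r[1],3))
E
```

```text
[0.56064885 0.2988689  0.20277528] [-0.64   0.45   0.137  1.604 -0.066  1.092  0.679]
t 2.45 turn [0.0, 0.0, 0.0] cm [-1.73, -0.65, 0.28]
2192 [0.57  0.293] [0.048 0.051]
```

View pics/w1.png

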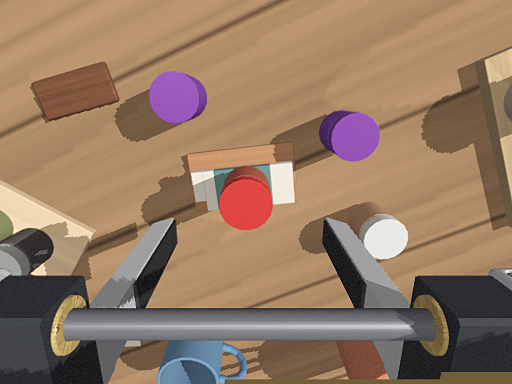

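>>> apply_moves --targets '[[[0,0,0],[-0.7,-0.2,3],9.4],[[0,0,0],[-1.4,-0.4,6],9.4],[[0,0,0],[-1.4,-0.4,6.5],9.4],[[0,0,0],[-1.4,-0.4,6.5],9.4],[[0,0,0],[-1.4,-0.4,6.5],9.4]]'

```text
time_s: 2.92
ee_pos: [0.5698, 0.2934, 0.1393]
ee_rot: [0.0, 0.199, 0.98, 0.0]
wrist_force: [0.2, 0.2, 0.8]
finger_gap: 0.999
grip_force: 0.0
```

```bash
python3 - <<'E'
from rig import *
from h import *
w=snapshot("wrist")[...,::-1];s=read_state();log(s);w=snapshot("wrist")[...,::-1];cv2.imwrite("pics/w2.png",w)
I=cv2.cvtColor(w,cv2.COLOR_BGR2HSV).astype(int);H,S,V=I[...,0],I[...,1],I[...,2];info=camera_info("wrist")
print(s["ee_pos"],np.round(s["qvel"],3))
for q in blobs(((H<4)|(H>175))&(S>170)&(V>140),200):
    r=circ(q[1],.109,info);print(q[0],np.round(r[0],3),np.round(r[1],3));delta(s,[*r[0],.078]);delta(s,[.574,.288,.078])
E
```

```text
[0.5702113  0.29349614 0.13990396] [ 0.002 -0.01   0.003 -0.002  0.002 -0.005  0.003]
3625 [0.572 0.291] [0.048 0.052]
t 2.97 turn [0.0, 0.0, 0.0] cm [-0.23, -0.2, 6.19]
t 2.97 turn [0.0, 0.0, 0.0] cm [-0.56, -0.37, 6.19]
```

>>> apply_moves --targets '[[[0,0,0],[-0.3,-0.3,3],9.4],[[0,0,0],[-0.3,-0.3,6.2],9.4],[[0,0,0],[-0.3,-0.3,6.2],9.4],[[0,0,0],[-0.3,-0.3,6.2],6.5],[[0,0,0],[-0.3,-0.3,6.2],5.6],[[0,0,0],[-0.3,-0.3,6.2],4.5],[[0,0,0],[-0.3,-0.3,6.2],4.5],[[0,0,0],[-0.3,-0.3,6.2],4.5]]'

```text
time_s: 3.68
ee_pos: [0.5723, 0.2886, 0.0774]
ee_rot: [0.001, 0.2, 0.98, 0.001]
wrist_force: [1.0, 0.1, -0.6]
finger_gap: 0.683
grip_force: 0.0
```

```bash
python3 - <<'E'
from rig import *
from h import *
s=read_state();log(s);print(s["ee_pos"],s["finger_gap"]*9.4,s["grip_force"],s["wrist_force"])
E
```

```text
[0.5722927  0.28855463 0.07742533] 6.416745951610285 0.0 [ 0.98954401  0.07010239 -0.55203689]
```

Fingers are slow, so I keep closing.

>>> apply_moves --targets '[[[0,0,0],[0,0,0],4.5],[[0,0,0],[0,0,0],4.5],[[0,0,0],[0,0,0],4.5],[[0,0,0],[0,0,0],4.5],[[0,0,0],[0,0,0],4.5]]'

```text
time_s: 4.1
ee_pos: [0.572, 0.2884, 0.0766]
ee_rot: [0.0, 0.2, 0.98, 0.0]
wrist_force: [-1.3, 1.2, 5.1]
finger_gap: 0.531
grip_force: 25.0
```

>>> apply_moves --targets '[[[0,0,0],[0,0,-3],4.5],[[0,0,0],[0,0,-6],4.5],[[0,0,0],[0,0,-8],4.5],[[0,0,0],[-0.5,-2,-8],4.5],[[0,0,0],[-1.3,-5,-8],4.5],[[0,0,0],[-2.2,-9,-8],4.5],[[0,0,0],[-3.1,-13,-8],4.5],[[0,0,0],[-4,-17,-8],4.5]]'

```text
time_s: 4.77
ee_pos: [0.5411, 0.1144, 0.1559]
ee_rot: [-0.0, 0.199, 0.98, -0.0]
wrist_force: [1.9, -0.7, -2.4]
finger_gap: 0.526
grip_force: 25.0
```

>>> apply_moves --targets '[[[0,0,0],[-0.9,-4,0],4.5],[[0,0,0],[-1.8,-7.5,0],4.5],[[0,0,0],[-2.6,-10.5,0],4.5],[[0,0,0],[-3.3,-12.7,0],4.5],[[0,0,0],[-3.3,-12.7,0],4.5],[[0,0,0],[-3.3,-12.7,0],4.5],[[0,0,0],[-3.3,-12.7,0],4.5]]'

```text
time_s: 5.35
ee_pos: [0.5228, -0.013, 0.156]
ee_rot: [-0.0, 0.199, 0.98, 0.0]
wrist_force: [-0.6, 0.5, -2.1]
finger_gap: 0.529
grip_force: 25.0
```

```bash
python3 - <<'E'
from rig import *
from h import *
s=read_state();log(s);print(s["ee_pos"],s["grip_force"],s["wrist_force"],np.round(s["joints"],3))
w=snapshot("top")[...,::-1];cv2.imwrite("pics/t3.png",w);v=snapshot("scene")[...,::-1]
wr=snapshot("wrist")[...,::-1]
A=cv2.resize(w[180:245,125:195],(350,325),interpolation=2)
B=cv2.resize(v[105:175,290:360],(350,350),interpolation=2)[:325]
cv2.imwrite("pics/c2.png",np.vstack([np.hstack([A,B]),cv2.copyMakeBorder(cv2.resize(wr,(360,270)),0,0,0,340,0)]))
z=.077
I=cv2.cvtColor(wr,cv2.COLOR_BGR2HSV).astype(int);H,S,V=I[...,0],I[...,1],I[...,2];info=camera_info("wrist")
for q in blobs(((H<4)|(H>175))&(S>170)&(V>140),200):
    r=circ(q[1],s["ee_pos"][2]-.0276+.06,info);print(q[0],np.round(r[0],3),np.round(r[1],3))
E
```

```text
[ 0.52278989 -0.01302273  0.15601103] 24.999690055847168 [-0.56720215  0.49629908 -2.05268932] [-0.229  0.311  0.232  1.932 -0.09   0.908  1.217]
7009 [ 0.522 -0.011] [0.048 0.054]
```

View pics/c2.png

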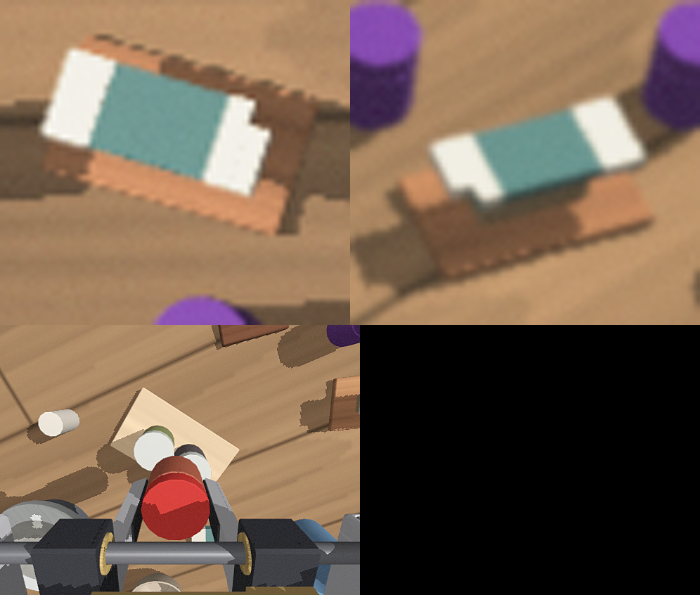

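The notch is clear: it is at the tile's −y (right) end, in the far corner, which agrees with the tile axes. The jar is over the gap, so I lower it.

>>> apply_moves --targets '[[[0,0,0],[0,0.1,2],4.5],[[0,0,0],[0,0.1,4],4.5],[[0,0,0],[0,0.1,4.8],4.5],[[0,0,0],[0,0.1,5.2],4.5],[[0,0,0],[0,0.1,5.4],4.5],[[0,0,0],[0,0.1,5.5],4.5],[[0,0,0],[0,0.1,5.5],4.5]]'

```text
time_s: 6.08
ee_pos: [0.5236, -0.0127, 0.1017]
ee_rot: [0.0, 0.199, 0.98, 0.0]
wrist_force: [0.1, -0.1, -2.3]
finger_gap: 0.532
grip_force: 25.0
```

>>> apply_moves --targets '[[[0,0,0],[0,0,0.1],4.5],[[0,0,0],[0,0,0.2],4.5],[[0,0,0],[0,0,0.2],4.5]]'

```text
time_s: 6.33
ee_pos: [0.5236, -0.0128, 0.0995]
ee_rot: [0.0, 0.2, 0.98, 0.0]
wrist_force: [0.9, -0.1, 0.8]
finger_gap: 0.528
grip_force: 25.0
```

Contact. I open gradually and retreat once the jaws are clear.

>>> apply_moves --targets '[[[0,0,0],[0,0,0],5.2],[[0,0,0],[0,0,0],5.4],[[0,0,0],[0,0,0],6],[[0,0,0],[0,0,0],7],[[0,0,0],[0,0,0],8],[[0,0,0],[0,0,0],9.4],[[0,0,0],[0,0,0],9.4],[[0,0,0],[0,0,0],9.4]]'

```text
time_s: 7.0
ee_pos: [0.5232, -0.0128, 0.0991]
ee_rot: [0.0, 0.2, 0.98, -0.0]
wrist_force: [-0.5, -0.2, -0.2]
finger_gap: 0.959
grip_force: 0.0
```

>>> apply_moves --targets '[[[0,0,0],[0,0,-1],9.4],[[0,0,0],[0,0,-3],9.4],[[0,0,0],[0,0,-6],9.4],[[0,0,0],[0,0,-8],9.4],[[0,0,0],[0,0,-8],9.4]]'

```text
time_s: 7.42
ee_pos: [0.5251, -0.0129, 0.1837]
ee_rot: [0.003, 0.2, 0.98, 0.001]
wrist_force: [0.7, 0.2, 0.5]
finger_gap: 0.996
grip_force: 0.0
```

```bash
python3 - <<'E'
from rig import *
from h import *
from scipy.optimize import least_squares
s=read_state();log(s);print(s["ee_pos"],s["finger_gap"])
wr=snapshot("wrist")[...,::-1];cv2.imwrite("pics/w4.png",wr)
I=cv2.cvtColor(wr,cv2.COLOR_BGR2HSV).astype(int);H,S,V=I[...,0],I[...,1],I[...,2];info=camera_info("wrist")
for q in blobs(((H<4)|(H>175))&(S>170)&(V>140),200):
    r=circ(q[1],.132,info);print(q[0],np.round(r[0],3),np.round(r[1],3))
# tile corners from t3.png
t=cv2.imread("pics/t3.png");I=cv2.cvtColor(t,cv2.COLOR_BGR2HSV).astype(int);H,S,V=I[...,0],I[...,1],I[...,2];info=camera_info("top")
m=np.zeros(H.shape,bool);m[180:245,125:195]=(((S<50)&(V>150))|((H>75)&(H<100)&(S>40)))[180:245,125:195]
m=max(blobs(m,100),key=lambda b:b[0])[1]
c=max(cv2.findContours(m.astype(np.uint8),0,1)[0],key=len)[:,0]
r=cv2.minAreaRect(plane(c,.049,info)[:,:2].astype(np.float32));print("tile",r)
# joint model: tool axis vs simple fits
L=[json.loads(l) for l in open("log.jsonl")]
def rz(a):return R.from_rotvec([0,0,a]).as_matrix()
def ry(a):return R.from_rotvec([0,a,0]).as_matrix()
def fk(q,p,s):
    d1,L1,L2,L3,a1,a3,a4,psi=p;q=np.array(q)*s
    T=rz(q[0]);x=np.array([0,0,d1])+T@[a1,0,0];T=T@ry(q[1])@rz(q[2]);x=x+T@[a3,0,L1];T=T@ry(q[3])
    T=T@rz(q[4]);x=x+T@[a4,0,L2];T=T@ry(q[5]);x=x+T@[0,0,L3];T=T@rz(q[6]+psi);return x,T
best=[]
import itertools
for sg in itertools.product([1,-1],repeat=4):
    s_=np.array([sg[0],1,sg[1],1,sg[2],1,sg[3]])
    f=lambda p:np.r_[np.concatenate([np.r_[fk(l["joints"],p,s_)[0]-l["ee_pos"],.3*(fk(l["joints"],p,s_)[1]-Rq(l["ee_rot"])).ravel()] for l in L]),0.005*p[4:7]]
    for psi in(0,1.57,3.14,-1.57):
        z=least_squares(f,[.35,.42,.4,.2,0,0,0,psi]);best.append((z.cost,sg,z.x))
best.sort(key=lambda b:b[0])
for b in best[:5]:print(b[0],b[1],np.round(b[2],3))
E
```

```text
[ 0.52509376 -0.0128595   0.18371583] 0.9961912588774648
3078 [ 0.521 -0.011] [0.047 0.05 ]
tile ((0.5712833404541016, 0.28758054971694946), (0.11162875592708588, 0.04588080570101738), 72.83944702148438)
0.0010011992828767393 (-1, -1, -1, -1) [ 0.245  0.491  0.535  0.26  -0.116  0.042 -0.053  1.571]
0.0010011992828767827 (-1, -1, -1, -1) [ 0.245  0.491  0.535  0.26  -0.116  0.042 -0.053  1.571]
0.0010011992828768853 (-1, -1, -1, -1) [ 0.245  0.491  0.535  0.26  -0.116  0.042 -0.053  1.571]
0.001001199282877094 (-1, -1, -1, -1) [ 0.245  0.491  0.535  0.26  -0.116  0.042 -0.053  1.571]
0.009272062572697417 (-1, -1, 1, -1) [ 0.199  0.495  0.467  0.235  0.     0.002 -0.009  1.648]
```

```bash
cat > ik.py <<'E'
from h import *
from scipy.optimize import least_squares
LO=np.array([-2.81,-.39,-1.27,.06,-1.19,.19,-2.82]);HI=np.array([2.81,2.02,1.25,2.57,4.33,2,2.82])
P=[.245,.491,.535,.26,-.116,.042,-.053,1.571];SG=np.array([-1,1,-1,1,-1,1,-1])
def rz(a):return R.from_rotvec([0,0,a]).as_matrix()
def ry(a):return R.from_rotvec([0,a,0]).as_matrix()
def fk(q,full=False):
    d1,L1,L2,L3,a1,a3,a4,psi=P;q=np.array(q)*SG
    T=rz(q[0]);x=np.array([0,0,d1])+T@[a1,0,0];T=T@ry(q[1])@rz(q[2]);x=x+T@[a3,0,L1];T=T@ry(q[3])@rz(q[4]);e=x;x=x+T@[a4,0,L2];w=x
    T=T@ry(q[5]);x=x+T@[0,0,L3];T=T@rz(q[6]+psi);return (x,T,e,w) if full else (x,T)
def ik(q0,p,Rt,reg=.01):
    def f(q):
        x,T=fk(q);return np.r_[x-p,.3*R.from_matrix(T.T@Rt).as_rotvec(),reg*(q-q0)]
    z=least_squares(f,np.clip(q0,LO+.05,HI-.05),bounds=(LO+.04,HI-.04));x,T=fk(z.x)
    return z.x,np.linalg.norm(x-p),R.from_matrix(T.T@Rt).magnitude()
d=np.array([-.295,-.9555,0]);ty=np.array([.9555,-.295,0]);Z=np.array([0,0,1.])
def pickR(fl): y=ty*fl;z=-Z;return np.c_[np.cross(y,z),y,z]
def finR(fl,phi,tilt=0):
    h=np.array([np.cos(phi),np.sin(phi),0]);x=-Z if pickR(fl)[:,0]@d<0 else Z
    M=np.c_[x,np.cross(h,x),h]   # y = z x x
    return R.from_rotvec(M[:,1]*0).as_matrix()@M
E
python3 - <<'E'
from ik import *
L=[json.loads(l) for l in open("log.jsonl")];q0=np.array(L[-1]["joints"])
W=np.array([.58,-.256,0])
for fl in(1,-1):
    qp,e1,e2=ik(q0,np.array([.571,.288,.25]),pickR(fl));print("pick",fl,np.round(qp,2),round(e1,3),round(e2,3))
    if e1>.01 or e2>.03: continue
    for phi in np.arange(-180,180,30):
        Rf=finR(fl,np.radians(phi));h=Rf[:,2]
        q=qp;R0=pickR(fl);ph=np.array([.571,.288,.25]);worst=0;mv=0
        rv=R.from_matrix(R0.T@Rf).as_rotvec()
        for t in np.linspace(0,1,21)[1:]:
            p=ph*(1-t)+t*(W+[0,0,.3]);Rt=R0@R.from_rotvec(rv*t).as_matrix()
            qn,a,b=ik(q,p,Rt);worst=max(worst,a+.3*b);mv=max(mv,np.abs(qn-q).max());q=qn
        qf,a,b=ik(q,W+[0,0,.17],Rf)
        x,T,e,w=fk(qf,True)
        print(fl,phi,"path",round(worst,3),"step",round(mv,2),"final",round(a,3),round(b,3),np.round(qf,2),"wrist",np.round(w,2))
E
```

```text
pick 1 [-0.63  0.43  0.18  1.55 -0.08  1.16 -0.74] 0.0 0.003
1 -180 path 0.206 step 0.13 final 0.071 0.377 [-0.46  1.37  1.21  1.31  0.02  1.96 -0.4 ] wrist [ 0.76 -0.19  0.19]
1 -150 path 0.024 step 0.28 final 0.004 0.019 [-0.48  1.42  1.21  1.17  0.17  1.96 -0.29] wrist [ 0.8  -0.12  0.17]
1 -120 path 0.0 step 0.07 final 0.0 0.0 [-0.42  0.99  0.66  1.46  0.82  1.64 -0.64] wrist [ 0.71 -0.03  0.17]
1 -90 path 0.0 step 0.07 final 0.0 0.0 [-0.56  0.8   0.66  1.81  1.23  1.26 -0.85] wrist [0.58 0.   0.17]
1 -60 path 0.0 step 0.13 final 0.0 0.0 [-0.59  0.64  0.68  2.07  1.86  1.01 -1.21] wrist [ 0.45 -0.03  0.17]
1 -30 path 0.0 step 0.2 final 0.0 0.001 [-0.52  0.58  0.74  2.2   2.71  0.98 -1.72] wrist [ 0.35 -0.13  0.17]
1 0 path 0.001 step 0.3 final 0.0 0.001 [-0.49  0.78  0.96  2.18  3.39  1.31 -2.27] wrist [ 0.32 -0.26  0.17]
1 30 path 0.003 step 0.49 final 0.0 0.001 [-0.19  0.94  0.93  1.92  3.86  1.76 -2.41] wrist [ 0.35 -0.39  0.17]
1 60 path 0.034 step 0.74 final 0.013 0.075 [ 0.1   0.97  0.73  1.59  4.29  1.96 -2.38] wrist [ 0.44 -0.46  0.17]
1 90 path 0.011 step 0.47 final 0.0 
[... 1012 characters left out ...]
wrist [ 0.35 -0.13  0.17]
-1 0 path 0.001 step 0.31 final 0.0 0.001 [-0.39  0.72  0.86  2.16  3.44  1.29  0.94] wrist [ 0.32 -0.26  0.17]
-1 30 path 0.003 step 0.49 final 0.0 0.001 [-0.19  0.94  0.93  1.92  3.86  1.76  0.73] wrist [ 0.35 -0.39  0.17]
-1 60 path 0.032 step 0.74 final 0.013 0.075 [0.1  0.97 0.73 1.59 4.29 1.96 0.76] wrist [ 0.44 -0.46  0.17]
-1 90 path 0.011 step 0.45 final 0.0 0.0 [ 1.35  1.27 -1.04  1.29 -0.38  1.8   0.41] wrist [ 0.58 -0.52  0.17]
-1 120 path 0.145 step 0.37 final 0.044 0.231 [ 1.31  1.4  -1.23  1.25 -0.09  1.96  0.32] wrist [ 0.64 -0.46  0.18]
-1 150 path 0.309 step 0.52 final 0.104 0.55 [ 0.9   1.   -0.6   1.31  0.02  1.96  1.09] wrist [ 0.68 -0.35  0.24]
```

```bash
python3 - <<'E'
from rig import *
from ik import *
s=read_state()
delta(s,[.571,.288,.15],pickR(-1))
delta(s,[.571,.288,.15],pickR(1))
E
```

```text
t 7.47 turn [-0.001, 0.004, -1.673] cm [7.48, 29.5, 3.2]
t 7.47 turn [0.004, 0.001, 1.468] cm [7.48, 29.5, 3.2]
```

>>> apply_moves --targets '[[[0,0,-0.12],[0.7,2.5,-0.5],9.4],[[0,0,-0.24],[1.5,6,-0.5],9.4],[[0,0,-0.36],[2.5,10,-0.5],9.4],[[0,0,-0.48],[3.5,14,0],9.4],[[0,0,-0.6],[4.5,18,0],9.4],[[0,0,-0.72],[5.5,22,0],9.4],[[0,0,-0.84],[6.5,26,0],9.4],[[0,0,-0.96],[7.5,29.5,0],9.4]]'

```text
time_s: 8.13
ee_pos: [0.5691, 0.2907, 0.1785]
ee_rot: [-0.0, -0.279, 0.96, 0.0]
wrist_force: [0.9, 0.2, 0.6]
finger_gap: 1.002
grip_force: 0.0
```

>>> apply_moves --targets '[[[0,0,-0.12],[0,0,0],9.4],[[0,0,-0.24],[0,0,0.5],9.4],[[0,0,-0.36],[0,0,1],9.4],[[0,0,-0.48],[0,0,1.5],9.4],[[0,0,-0.6],[0,0,2],9.4],[[0,0,-0.7],[0,0,2.5],9.4],[[0,0,-0.71],[0,0,3],9.4],[[0,0,-0.71],[0,0,3],9.4]]'

```text
time_s: 8.8
ee_pos: [0.5689, 0.2875, 0.1476]
ee_rot: [-0.001, -0.591, 0.806, 0.0]
wrist_force: [-0.1, -0.3, -0.6]
finger_gap: 0.999
grip_force: 0.0
```

```bash
python3 - <<'E'
from rig import *
from ik import *
snapshot("wrist");s=read_state();log(s);print(s["ee_pos"],np.round(s["joints"],2),np.round(s["qvel"],3))
w=snapshot("wrist")[...,::-1];cv2.imwrite("pics/w5.png",w);info=camera_info("wrist")
I=cv2.cvtColor(w,cv2.COLOR_BGR2HSV).astype(int);H,S,V=I[...,0],I[...,1],I[...,2]
g=((H>75)&(H<100)&(S>40));print([(b[0],np.round(np.argwhere(b[1]).mean(0))) for b in blobs(g,100)])
bl=[b for b in blobs(g,300)]
c4=proj([[.571,.288,.049],[.571+.055*d[0],.288+.055*d[1],.049]],info);print(c4)
u=c4[0];b=min(bl,key=lambda b:np.linalg.norm(np.argwhere(b[1]).mean(0)[::-1]-u))[1]
c=max(cv2.findContours(b.astype(np.uint8),0,1)[0],key=len)[:,0]
r=cv2.minAreaRect(plane(c,.049,info)[:,:2].astype(np.float32));print(r)
delta(s,[.571,.288,.037],pickR(-1))
E
```

```text
[0.56916134 0.2877285  0.14830176] [-0.38  0.52 -0.19  1.64  0.11  1.    2.23] [-0.006 -0.011  0.004 -0.013 -0.003  0.006 -0.003]
[(np.int32(3055), array([189., 248.]))]
[[248.3953913  189.55061188]
 [247.86898762 129.75937465]]
((0.57198166847229, 0.2886243760585785), (0.061376482248306274, 0.04501419514417648), 72.397705078125)
t 8.85 turn [0.001, -0.001, -0.007] cm [-0.09, -0.18, 11.13]
```

View pics/w5.png

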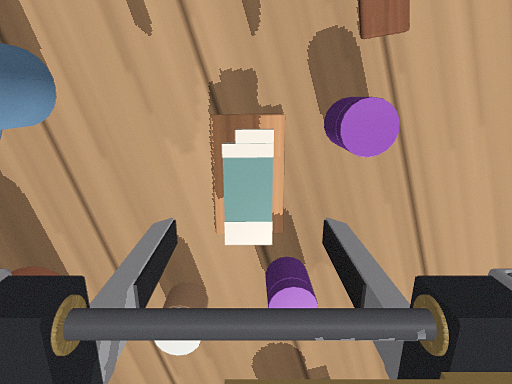

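>>> apply_moves --targets '[[[0,0,-0.01],[-0.1,-0.2,3],7],[[0,0,-0.01],[-0.1,-0.2,6],7],[[0,0,-0.01],[-0.1,-0.2,9],7],[[0,0,-0.01],[-0.1,-0.2,10.6],7],[[0,0,-0.01],[-0.1,-0.2,11.1],7],[[0,0,-0.01],[-0.1,-0.2,11.1],4],[[0,0,-0.01],[-0.1,-0.2,11.1],4],[[0,0,-0.01],[-0.1,-0.2,11.1],4]]' --squeeze 35

```text
time_s: 9.57
ee_pos: [0.5726, 0.2889, 0.0398]
ee_rot: [0.001, -0.596, 0.803, -0.0]
wrist_force: [-0.8, -0.2, -0.5]
finger_gap: 0.569
grip_force: 0.0
```

>>> apply_moves --targets '[[[0,0,0],[0,0,0],4],[[0,0,0],[0,0,0],4],[[0,0,0],[0,0,0],4],[[0,0,0],[0,0,0],4],[[0,0,0],[0,0,0],4],[[0,0,0],[0,0,0],4]]'

```text
time_s: 10.07
ee_pos: [0.5724, 0.2888, 0.0395]
ee_rot: [0.001, -0.596, 0.803, -0.0]
wrist_force: [-1.2, -0.8, 8.1]
finger_gap: 0.477
grip_force: 35.0
```

>>> apply_moves --targets '[[[0,0,0],[0,0,-0.5],4],[[0,0,0],[0,0,-2],4],[[0,0,0],[0,0,-4.5],4],[[0,0,0],[0,0,-7.5],4],[[0,0,0],[0,0,-10.5],4],[[0,0,0],[0,0,-14],4],[[0,0,0],[0,0,-17.5],4],[[0,0,0],[0,0,-21],4]]'

```text
time_s: 10.73
ee_pos: [0.5714, 0.2882, 0.2506]
ee_rot: [0.0, -0.596, 0.803, -0.0]
wrist_force: [0.9, -0.5, -1.4]
finger_gap: 0.473
grip_force: 35.0
```

```bash
python3 - <<'E'
from rig import *
from ik import *
s=read_state();log(s);print(s["ee_pos"],np.round(s["joints"],2),s["grip_force"])
Rf=finR(-1,np.radians(-30));print(np.round(Rf,2).tolist())
p=np.array([.58,-.256,.28])+.008*Rf[:,2]
delta(s,p,Rf);print(np.degrees(R.from_matrix(Rq(s["ee_rot"]).T@Rf).magnitude()))
# simulated path with actual joints
rv=R.from_matrix(Rq(s["ee_rot"]).T@Rf).as_rotvec();q=s["joints"];p0=s["ee_pos"]
for t in np.linspace(0,1,19)[1:]:
    q,a,b=ik(q,p0*(1-t)+p*t,Rq(s["ee_rot"])@R.from_rotvec(rv*t).as_matrix());x,T,e,w=fk(q,True)
    if round(t*18)%3==0:print(round(t,2),np.round(q,2),"w",np.round(w,2),"tcp",np.round(x,2),"zx",round(T[2,0],2))
E
```

```text
[0.57140841 0.28818703 0.25058591] [-0.37  0.42 -0.2   1.53  0.09  1.2   2.26] 34.999083280563354
[[0.0, -0.5, 0.87], [0.0, -0.87, -0.5], [1.0, 0.0, 0.0]]
t 10.73 turn [1.037, 1.31, -1.038] cm [52.04, -17.31, -2.95]
112.67939137611637
0.17 [-0.33  0.36 -0.09  1.66  0.34  1.14  2.46] w [0.54 0.26 0.51] tcp [0.57 0.2  0.26] zx 0.23
0.33 [-0.34  0.28 -0.01  1.79  0.64  1.04  2.52] w [0.5  0.22 0.48] tcp [0.58 0.11 0.26] zx 0.46
0.5 [-0.35  0.21  0.08  1.94  1.01  0.91  2.51] w [0.46 0.17 0.44] tcp [0.58 0.01 0.27] zx 0.68
0.67 [-0.34  0.17  0.21  2.08  1.49  0.77  2.37] w [0.42 0.09 0.39] tcp [ 0.58 -0.08  0.27] zx 0.85
0.83 [-0.33  0.18  0.38  2.15  2.11  0.71  2.07] w [ 0.39 -0.01  0.33] tcp [ 0.58 -0.17  0.28] zx 0.96
1.0 [-0.31  0.28  0.58  2.16  2.77  0.82  1.67] w [ 0.36 -0.13  0.28] tcp [ 0.59 -0.26  0.28] zx 1.0
```

>>> apply_moves --targets '[[[0.043,0.055,-0.043],[2.2,-0.7,-0.1],4],[[0.086,0.109,-0.087],[4.3,-1.4,-0.2],4],[[0.13,0.164,-0.13],[6.5,-2.2,-0.4],4],[[0.173,0.218,-0.173],[8.7,-2.9,-0.5],4],[[0.216,0.273,-0.216],[10.8,-3.6,-0.6],4],[[0.259,0.328,-0.26],[13,-4.3,-0.7],4],[[0.302,0.382,-0.303],[15.2,-5,-0.9],4],[[0.346,0.437,-0.346],[17.3,-5.8,-1],4]]'

```text
time_s: 11.4
ee_pos: [0.5774, 0.1052, 0.2593]
ee_rot: [0.071, 0.701, -0.657, 0.266]
wrist_force: [0.4, 0.0, -1.3]
finger_gap: 0.473
grip_force: 35.0
```

```bash
python3 - <<'E'
from rig import *
from ik import *
s=read_state();log(s);print(s["ee_pos"],np.round(s["joints"],2),s["grip_force"])
Rf=finR(-1,np.radians(-30));p=np.array([.58,-.256,.28])+.008*Rf[:,2]
delta(s,p,Rf)
E
```

```text
[0.5773895  0.10515961 0.25927736] [-0.44  0.29 -0.1   1.81  0.66  1.13  2.35] 34.99807119369507
t 11.4 turn [0.689, 0.87, -0.69] cm [33.26, 3.14, 14.91]
```

>>> apply_moves --targets '[[[0.034,0.043,-0.034],[1.7,0.2,0.7],4],[[0.069,0.087,-0.069],[3.3,0.3,1.5],4],[[0.103,0.13,-0.103],[5,0.5,2.2],4],[[0.138,0.174,-0.138],[6.6,0.6,3],4],[[0.172,0.217,-0.172],[8.3,0.8,3.7],4],[[0.207,0.261,-0.207],[10,1,4.5],4],[[0.241,0.304,-0.241],[11.6,1.1,5.2],4],[[0.276,0.348,-0.276],[13.3,1.3,6],4]]'

```text
time_s: 12.07
ee_pos: [0.5807, -0.0405, 0.2665]
ee_rot: [0.122, 0.731, -0.491, 0.457]
wrist_force: [0.3, -0.3, -1.3]
finger_gap: 0.474
grip_force: 35.0
```

```bash
python3 - <<'E'
from rig import *
from ik import *
s=read_state();log(s);print(s["ee_pos"],np.round(s["joints"],2),s["grip_force"])
Rf=finR(-1,np.radians(-30));p=np.array([.58,-.256,.28])+.008*Rf[:,2]
delta(s,p,Rf)
E
```

```text
[ 0.58072717 -0.0405399   0.26652697] [-0.45  0.21 -0.    2.16  1.29  0.99  2.18] 34.998536109924316
t 12.07 turn [0.413, 0.522, -0.415] cm [14.45, 9.82, 13.37]
```

>>> apply_moves --targets '[[[0.026,0.033,-0.026],[0.9,0.6,0.8],4],[[0.052,0.065,-0.052],[1.8,1.2,1.7],4],[[0.077,0.098,-0.078],[2.7,1.8,2.5],4],[[0.103,0.13,-0.104],[3.6,2.5,3.3],4],[[0.129,0.163,-0.13],[4.5,3.1,4.2],4],[[0.155,0.196,-0.156],[5.4,3.7,5],4],[[0.181,0.228,-0.182],[6.3,4.3,5.9],4],[[0.207,0.261,-0.207],[7.2,4.9,6.7],4]]'

```text
time_s: 12.73
ee_pos: [0.5838, -0.1502, 0.2727]
ee_rot: [0.155, 0.721, -0.344, 0.581]
wrist_force: [0.8, -0.5, -1.0]
finger_gap: 0.473
grip_force: 35.0
```

```bash
python3 - <<'E'
from rig import *
from ik import *
s=read_state();log(s);print(s["ee_pos"],np.round(s["joints"],2),s["grip_force"])
Rf=finR(-1,np.radians(-30));p=np.array([.58,-.256,.28])+.008*Rf[:,2]
delta(s,p,Rf)
E
```

```text
[ 0.58376986 -0.15019286  0.27274627] [-0.34  0.26  0.12  2.39  2.02  1.    1.83] 34.9990975856781
t 12.73 turn [0.206, 0.262, -0.209] cm [4.18, 7.51, 6.88]
```

>>> apply_moves --targets '[[[0.026,0.033,-0.026],[0.5,0.9,0.9],4],[[0.052,0.065,-0.052],[1,1.9,1.7],4],[[0.077,0.098,-0.078],[1.6,2.8,2.6],4],[[0.103,0.13,-0.104],[2.1,3.8,3.4],4],[[0.129,0.163,-0.13],[2.6,4.7,4.3],4],[[0.155,0.196,-0.156],[3.1,5.6,5.2],4],[[0.181,0.228,-0.182],[3.7,6.6,6],4],[[0.206,0.262,-0.209],[4.2,7.5,6.9],4]]'

```text
time_s: 13.4
ee_pos: [0.5869, -0.2602, 0.2801]
ee_rot: [0.183, 0.683, -0.183, 0.683]
wrist_force: [0.9, 0.3, -1.1]
finger_gap: 0.473
grip_force: 35.0
```

```bash
python3 - <<'E'
from rig import *
from ik import *
s=read_state();log(s);print(s["ee_pos"],np.round(s["joints"],2),s["grip_force"])
Rf=finR(-1,np.radians(-30));p=np.array([.58,-.256,.165])+.008*Rf[:,2]
delta(s,p,Rf)
E
```

```text
[ 0.5869378  -0.26016192  0.28010559] [-0.06  0.48  0.3   2.48  2.83  1.34  1.5 ] 34.99910652637482
t 13.4 turn [-0.0, -0.001, 0.0] cm [-11.51, -0.02, -0.02]
```

>>> apply_moves --targets '[[[0,0,0],[-1.5,0,0],4],[[0,0,0],[-3,0,0],4],[[0,0,0],[-4.5,0,0],4],[[0,0,0],[-6,0,0],4],[[0,0,0],[-7.5,0,0],4],[[0,0,0],[-9,0,0],4],[[0,0,0],[-10.5,0,0],4],[[0,0,0],[-11,0,0],4]]'

```text
time_s: 14.07
ee_pos: [0.587, -0.2596, 0.1679]
ee_rot: [0.183, 0.684, -0.184, 0.682]
wrist_force: [-0.4, 0.4, -1.2]
finger_gap: 0.473
grip_force: 35.0
```

>>> apply_moves --targets '[[[0,0,0],[0,0,0],4],[[0,0,0],[0,0,0],4],[[0,0,0],[0,0,0],4],[[0,0,0],[0,0,0],4]]'

```text
time_s: 14.4
ee_pos: [0.5869, -0.2598, 0.1704]
ee_rot: [0.184, 0.683, -0.184, 0.683]
wrist_force: [0.1, 0.9, 0.0]
finger_gap: 0.476
grip_force: 35.0
```

```bash
python3 - <<'E'
from rig import *
from ik import *
s=read_state();print(s["ee_pos"],s["ee_rot"],np.round(s["joints"],2),np.round(s["qvel"],3),s["grip_force"])
v=snapshot("scene")[...,::-1];t=snapshot("top")[...,::-1]
cv2.imwrite("pics/c6.png",np.hstack([cv2.resize(v[110:310,100:300],(400,400),interpolation=2),cv2.resize(t[130:290,240:400],(400,400),interpolation=2)]))
E
```

```text
[ 0.58686595 -0.25978602  0.17038934] [ 0.1836453   0.68301933 -0.18372181  0.68264581] [-0.01  0.83  0.24  2.43  2.77  1.6   1.37] [ 0.001  0.003 -0.001 -0.001 -0.     0.004 -0.001] 34.99948024749756
```

View pics/c6.png

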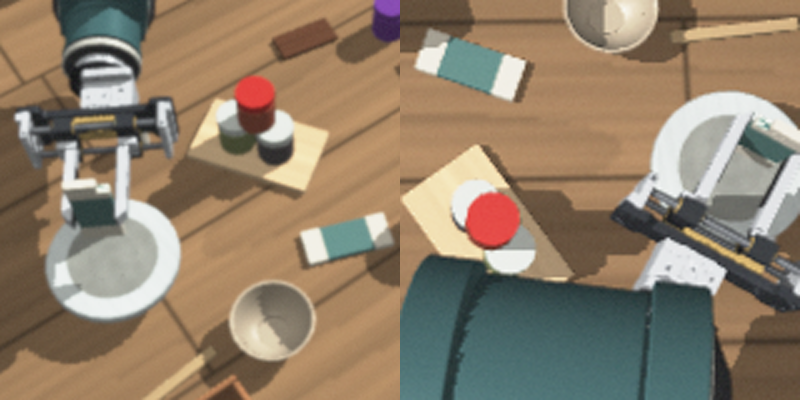

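The picture shows the tile upright over the wheel with the notched end on top, at scene crop (90,190). The red jar stands across both white caps at (255,105). I'm handing in now.

```bash
python3 -c "
from rig import *
print(sign_off())"
```

```text
the job is handed in; nothing more can be done
None
```

I handed the job in at about 14.5 s of the 72 s allowed; sign-off returned no verdict. At the last look, the red-capped jar stood released on both white-capped jars, and the tile was gripped upright, notched end on top, plain end about 6 cm above the middle of the wheel.

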